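# Dial open the controlled-drug lockbox at the blood collection counter

## Task

Unlock the grey lockbox with the dial on its lid, leading the dial round by its upright black handle (directions as seen from above): anticlockwise, passing the single stud once and stopping at it the second time; then clockwise, passing the pair of studs once and stopping at it the second time; then slowly anticlockwise to about the three studs, until you feel the catch drop and the dial come up solid, which can be as much as 25 degrees before or after them. Do not force the dial against the catch. Then let go of the handle, pull the drawer at least 60 mm out by its bar and let go, leaving the loose things on the counter and on the box where they are.

Things in the scene. Friction and masses are not known exactly. Their poses are not given: they have to be found in the camera images.
- lockbox: Grey steel lockbox, fixed to the counter: 220 mm deep (x, from -100 to +120 mm), 200 mm wide (y, +-100), 110 mm high. Origin on the counter; its x axis points from the drawer's front to the back, y to the left, z up. The drawer front looks along -x, the dial lies flat on the lid.
- dial_axis (a point): Where the dial's vertical turning axis meets the lid's upper face (110 mm above the counter, 10 mm in front of the box's origin). The dial is an aluminium disc, 104 mm across, top 10 mm above the lid, with a low hub 34 mm across (6 mm higher).
- handle (a point): Middle of the grip on the dial's handle: a black upright round post 18 mm across and 45 mm tall, 38 mm from the dial's axis. It stands from 13 to 58 mm above the lid; this point is 39 mm above the lid. The post spins freely about its own axis, so it can be held with a constant tool direction while it is led around the circle. The direction from the dial's axis to the post is where the dial points.
- mark_one (a point): The single white stud (10 mm across, 5 mm high) on the lid, 66 mm from the dial's axis: first number. Point at the stud's top.
- mark_two (a point): Middle of the pair of studs (same studs, 13 mm apart), 66 mm from the dial's axis: second number. The dial must stop within 0.3 rad of the first and second numbers; overrunning one means starting again.
- mark_three (a point): Middle of the row of three studs, 13 mm apart, 66 mm from the dial's axis: third number. The catch drops into the dial somewhere within 0.45 rad (26 degrees) to either side of it, differently each time, if the first two numbers were dialled rightly. Then the dial is solid both ways, with about 0.07 rad of play on either side. A dropped catch frees the drawer.
- dial (a joint): Angle of the lock's spindle (rad), grows anticlockwise seen from above, does not wrap at a full turn. Zero when the handle stands straight towards the back of the box (+x of the lockbox). The single stud is at -0.8, the pair at -2.5, the three studs at +0.4 (each plus whole turns). At the start it lies between -3.4 and -1.5, so the second arrival at the single stud is 5.48 and the second arrival at the pair is -2.5 again, the third number +0.4. Turning needs about 0.1 N m.
- crank (a joint): Twist of the disc with the handle against the spindle (rad), through a stiff spring of 5 N m/rad, positive anticlockwise; 0 at rest. The handle's angle is dial + crank. 0.1 rad is 13 N sideways at the handle. More than 0.11 rad (about 14 N) either way is forcing the lock.
- drawer (a joint): How far the drawer is out (m): 0 shut, 0.08 fully out, sliding along -x of the lockbox. It takes about 2 N; while locked it stops after some 3 mm.
- drawer_handle (a point): Middle of the drawer's horizontal steel bar handle, 100 mm long along y of the lockbox, about 10 mm thick, 35 mm in front of the drawer's face, 80 mm above the counter (30 mm below the lid). It can be pinched from above, one finger between bar and face.
- pill_jar: Small white jar, 32 mm across, 45 mm tall, standing loose on the back left corner of the lockbox's lid. Origin at the centre of its underside.
- sanitizer: Amber pump bottle, 52 mm across, 130 mm tall, right of the lockbox. Origin at the centre of its underside.
- tape_roll: Roll of paper tape lying flat, 70 mm across, 20 mm high, left of the lockbox. Origin at the centre of its underside.
- specimen_cup: Closed clear specimen pot, 56 mm across, 60 mm tall, left of the lockbox. Origin at the centre of its underside.
- tube_rack: White rack of capped sample tubes, 80 x 200 x 101 mm, right of the lockbox. Origin at the centre of its underside.
- stapler: Black and grey stapler, 120 x 32 x 40 mm, left on the counter. Origin at the centre of its underside.
- marker: Blue marker pen, 120 mm long, 14 mm thick, left on the counter. Origin below its middle, on the counter.

How it is judged:
By the outcome, as a careful person would: the job done as asked, in the order asked, and still so for the second after the job is handed in, with the robot touching nothing.
It also fails if it takes over 72 s, if anything falls off the work surface, if the arm or the gripper's body presses on something with over 40 N, if the wrist force passes 120 N, or if a joint passes its speed limit or range.

## Robot

A 6-joint arm with a two-finger parallel gripper is mounted at the origin on the work surface. World frame = base frame: x ahead of the robot, y to its left, z up, the work surface at z = 0. Lengths are in m, angles in rad, forces in N, time in s.
With the tool pointing down it reaches from about 0.25 to 0.775 m from the base axis. Payload 4 kg.
Tool frame: the origin (TCP) lies between the finger pads; the fingertips stand 11 mm ahead of it and the grasp point (between the pads) lies 8 mm behind it; z points along the fingers, y is the direction in which the jaws open and shut (so a half turn about z gives the same grasp; the last joint's range is limited). The gripper opens to 94 mm and grips with 3 to 60 N. Pads are 16 mm wide; open, the fingers measure 119 mm over their backs; the gripper's body (75 mm by 177 mm) begins 78 mm behind the grasp point.
Start: joints at [-0.103, 0.087, 1.371, -0, 1.684, -0.103], TCP at [0.55, -0, 0.217] pointing down, gripper open.
Joint ranges: [-3.1, 3.1], [-0.76, 2.03], [0.27, 2.55], [-1.08, 4.22], [0.17, 2.65], [-2.57, 2.57]. Speed limits (rad/s): [2.79, 2.79, 3.14, 3.14, 3.14, 3.14].

## Interface

Orientations are given as [roll, pitch, yaw] about the fixed x, y, z axes, in that order (R = Rz(yaw) Ry(pitch) Rx(roll)).
In Python, from bench import get_obs, cams, ticket gives the robot as it stands. The module is installed in compiled form; this text tells all that it offers.
- The arm moves only by the shell command python3 -m crank 'ROWS'. ROWS is JSON, a list of rows, each an object of numbers: "tx", "ty", "tz": the shift along the tool's x, y, z in cm; "twist": the turn about the tool's z in degrees; "grip": the opening, from 0 (shut) to 1 (fully open). In form: [{"tx": .., "ty": .., "tz": .., "twist": .., "grip": ..}, ...]. A call has 1 to 12 rows; each row shifts and turns the commanded pose from where the row before left it, along the tool's axes as they then stand; what a row does not reach is not made up. A row lasts 1/8 s, in which the tool goes at most 62.5 mm and 10.7 degrees, less where a joint would pass 70% of its speed; a pose out of reach is approached as far as the arm can. A call is refused whole if a number of a shift passes 6.25 or a number of a turn 10.7, either way. A call with a gripper value outside its range is refused whole. The fingers move at their own pace and stop on an object; the grip force is fixed at half the most. Time passes only in rows, so rows that do not move let the fingers close. It gives the time, the measured TCP pose, the force and the opening at its end, in the units of the state.
- get_obs(): the state, without advancing time (a new reading comes with each control period).
- cams.snapshot(name): name is "scene" or "side" or "wrist"; returns a dict with "frame" (420x560x3 uint8, red, green, blue), "intrinsics" (3x3 intrinsics, pixels), "R" (3x3) and "t" (3): a world point X has camera coordinates R X + t; the wrist camera has in their place "hand_eye" (4x4, takes a point from camera to tool coordinates, whose origin is the TCP and whose axes are the flange's). Camera axes: x right, y down, z forward; pixel columns grow to the right and rows downward; lengths in m; the calibration is good to about 2 mm. A picture is of the moment at which its call begins: read the wrist's pose just before it. There is no depth.
- ticket.close_job(): hands the job in, once; it reports no verdict.
Trained networks look in a picture, given as the dict that the camera call returned (one of the last four; its "shot" number tells which), for a name from the list of things; names that differ only in an ending like _2 or _b are one class to them, and where a whole thing is asked for, a point or a joint stands for the part that bears it (a point fixed in the world has none). Each returns a list of dicts, best first, with "conf" (0 to 1); they miss things now and then, are a little off and sometimes report something else, mostly with a low value. They report only what shows in the picture. A call takes as long as a camera call.
- cams.outline_of(picture, query): "region" (420x560 bool, what is visible of it) and "centre" ([column, row] in pixels, amid what is visible of it).
The state is a dict: "time": time; "joint_positions": joint angles; "qvel": joint speeds; "joint_torque": joint torques, N m; "tool_pos": TCP position; "ee_rot": TCP orientation; "wrist_force": force on the tool from outside, world axes, zero at the start; "wrist_torque": the same for the moment, N m; "width": finger opening in m.
Only numpy, scipy, OpenCV 4.12 (cv2) and the standard library are available. Lean on these libraries where they do the work, as an engineer would, in place of code of your own. Each camera call takes 0.05 s, during which the arm holds its last target.

## Working session

There is one attempt and no reset: what is moved stays moved. The work goes in short steps, Python scripts to look and compute and a shell command to move; the robot and the scene stay as the last step left them, time stands still between calls to the robot, and variables do not carry over. Pictures are saved under pics/ and viewed, and the job is handed in when it is done.

```bash
mkdir -p pics; ls
python3 - <<'E'
from bench import get_obs, cams
import cv2
o=get_obs(); print({k:(v if not hasattr(v,'__len__') else [round(float(a),3) for a in v]) for k,v in o.items()})
for n in ["scene","side","wrist"]:
    s=cams.snapshot(n); cv2.imwrite(f"pics/{n}0.png",s["frame"][:,:,::-1]); print(n,s["intrinsics"],s.get("R"),s.get("t"),s.get("hand_eye"))
E
```

```text
pics
{'time': 0.0, 'joint_positions': [-0.103, 0.088, 1.372, -0.0, 1.684, -0.103], 'qvel': [0.0, 0.0, 0.001, -0.001, 0.0, 0.0], 'joint_torque': [0.001, -34.018, -30.242, 0.072, 0.033, -0.0], 'tool_pos': [0.549, 0.0, 0.215], 'ee_rot': [-3.139, -0.0, 1.571], 'wrist_force': [0.633, -0.597, -0.692], 'wrist_torque': [0.008, 0.026, 0.032], 'width': 0.09385874583409629}
scene [[469.57097518   0.         281.87384618]
 [  0.         469.57097518 209.68180535]
 [  0.           0.           1.        ]] [[ 0.01183111  0.99992473  0.00325043]
 [ 0.81545831 -0.00776713 -0.5787637 ]
 [-0.57869489  0.00949801 -0.81548882]] [-0.01812442 -0.37254062  1.83784201] None
side [[442.80924088   0.         280.10416833]
 [  0.         442.80924088 214.46422589]
 [  0.           0.           1.        ]] [[-0.97895222 -0.20401844  0.00538857]
 [-0.16121336  0.75682842 -0.63342008]
 [ 0.12515115 -0.6209567  -0.77378935]] [0.51752571 0.15538054 1.20962753] None
wrist [[307.66503624   0.         278.99262983]
 [  0.         307.66503624 207.17670311]
 [  0.           0.           1.        ]] None None [[-4.17877925e-04 -9.65144143e-01 -2.61718566e-01  7.55082863e-02]
 [ 9.99999644e-01 -2.11332570e-04 -8.17333621e-04  1.56728764e-05]
 [ 7.33535100e-04 -2.61718815e-01  9.65143888e-01 -1.67327756e-01]
 [ 0.00000000e+00  0.00000000e+00  0.00000000e+00  1.00000000e+00]]
```

View pics/scene0.png

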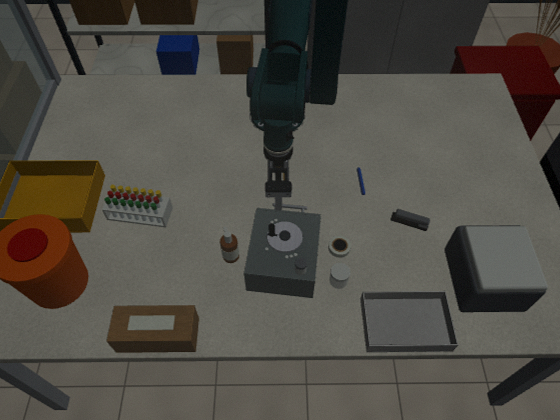

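View pics/side0.png

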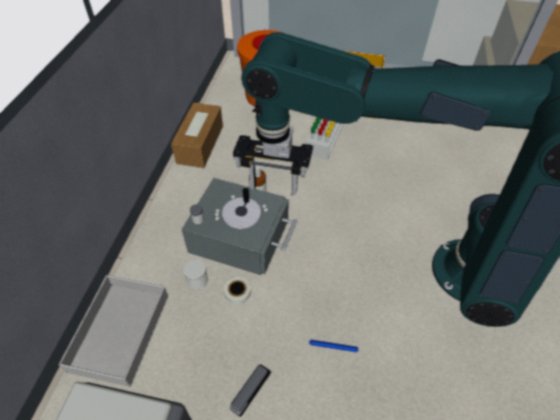

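View pics/wrist0.png

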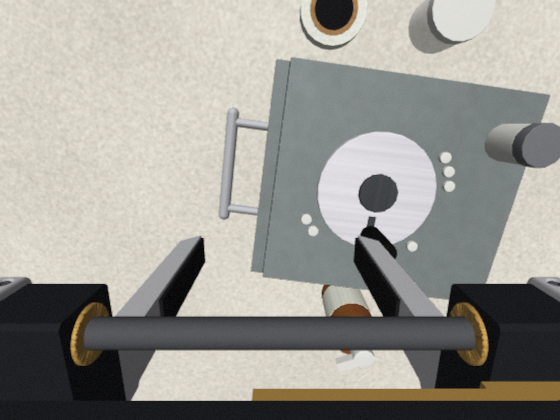

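The wrist view shows the dial hub at about (378,193) with the post below it, near (375,240), partly behind a finger. The single stud is at (412,246), the pair at (310,225), the three at (448,172) and the bar at (228,163). Next I'll measure these.

```bash
cat > h.py <<'E'
from bench import get_obs, cams
import numpy as np, cv2
from scipy.spatial.transform import Rotation as Ro
def snapw():
    o=get_obs(); s=cams.snapshot("wrist"); 
    T=np.eye(4); T[:3,:3]=Ro.from_euler('xyz',o['ee_rot']).as_matrix(); T[:3,3]=o['tool_pos']
    s['c2w']=T@np.array(s['hand_eye']); return s
def ray(s,uv):
    d=np.linalg.inv(s['intrinsics'])@np.array([uv[0],uv[1],1.])
    if 'c2w' in s: return s['c2w'][:3,3], s['c2w'][:3,:3]@d
    R=np.array(s['R']); t=np.array(s['t']); return -R.T@t, R.T@d
def atz(s,uv,z):
    o,d=ray(s,uv); return o+d*(z-o[2])/d[2]
E
python3 - <<'E'
from h import *
from scipy.optimize import least_squares
s=snapw(); 
img=s['frame']; g=img.min(axis=2)
# studs: blobs
m=((g>120)).astype(np.uint8)
n,l,st,c=cv2.connectedComponentsWithStats(m)
for i in range(1,n):
    if 40<st[i,4]<300: print(i,st[i],c[i].round(1))
for q in ["handle","dial","drawer_handle","lockbox","pill_jar","sanitizer","mark_one"]:
    r=cams.outline_of(s,q)
    print(q,[(round(a['conf'],2),np.round(a['centre'],1),a['region'].sum()) for a in r[:3]])
u={'one':(412,246),'pa':(307,219),'pb':(313,231),'ta':(446,158),'tb':(449,172),'tc':(449.5,186)}
P={}
for k,v in u.items():
    w=np.zeros(g.shape,bool); x,y=int(v[0]),int(v[1]); w[y-9:y+10,x-9:x+10]=1
    w&=(np.hypot(*(np.indices(g.shape)-np.array([v[1],v[0]])[:,None,None]))<8)&(g>150)
    yy,xx=np.nonzero(w); P[k]=atz(s,(xx.mean(),yy.mean()),0.1145); print(k,len(xx),xx.mean(),yy.mean(),P[k])
da=13/66/2
ang={'one':-.8,'pa':-2.5,'pb':-2.5,'ta':.4,'tb':.4,'tc':.4}
off={'one':0,'pa':-da,'pb':da,'ta':2*da,'tb':0,'tc':-2*da}
def f(p): return np.concatenate([p[:2]+p[3]*np.array([np.cos(p[2]+ang[k]+off[k]),np.sin(p[2]+ang[k]+off[k])])-P[k][:2] for k in P])
r=least_squares(f,[.56,.05,-.1,.066]); print(r.x,r.fun*1000)
print('hub',atz(s,(378,193),.126), 'bar',atz(s,(233,113),.085),atz(s,(225,211),.085))
cv2.imwrite('pics/w1.png',cv2.resize(img[100:300,200:500],None,fx=2.6,fy=2.6)[:,:,::-1])
E
```

```text
handle [(0.64, array([378.8, 235.7]), np.int64(406)), (0.34, array([374.1, 185.6]), np.int64(10642))]
dial [(0.82, array([375.4, 188.2]), np.int64(10668))]
drawer_handle [(0.61, array([265., 161.]), np.int64(4519))]
lockbox [(0.75, array([380.7, 175.6]), np.int64(53102)), (0.64, array([375.3, 188.5]), np.int64(10849))]
pill_jar [(0.82, array([526.4, 145.9]), np.int64(2933))]
sanitizer [(0.7, array([375.4, 188.3]), np.int64(10598)), (0.59, array([347.9, 310.8]), np.int64(1877))]
mark_one [(0.78, array([375.8, 175.8]), np.int64(52184))]
one 97 411.5670103092784 245.68041237113403 [ 0.67310557 -0.03451298  0.1145    ]
pa 103 306.07766990291265 218.8252427184466 [ 0.57394532 -0.00826823  0.1145    ]
pb 99 312.6060606060606 230.3838383838384 [ 0.58021829 -0.01942851  0.1145    ]
ta 113 445.17699115044246 156.99115044247787 [0.69290914 0.04772531 0.1145    ]
tb 106 448.6792452830189 171.06603773584905 [0.69768755 0.03550663 0.1145    ]
tc 108 448.8611111111111 185.5185185185185 [0.69969456 0.02265186 0.1145    ]
[ 0.63415035  0.01811956 -0.13211374  0.06571656] [ 0.22093636 -0.13009007 -0.03892733  0.13265994 -0.00893077  0.01095336
 -0.01566836 -0.14540587 -0.16458785  0.0076905   0.00717199  0.12418448]
hub [0.63378989 0.01842073 0.126     ] bar [0.50656472 0.08516632 0.085     ] [ 0.49476776 -0.00924833  0.085     ]
```

View pics/w1.png

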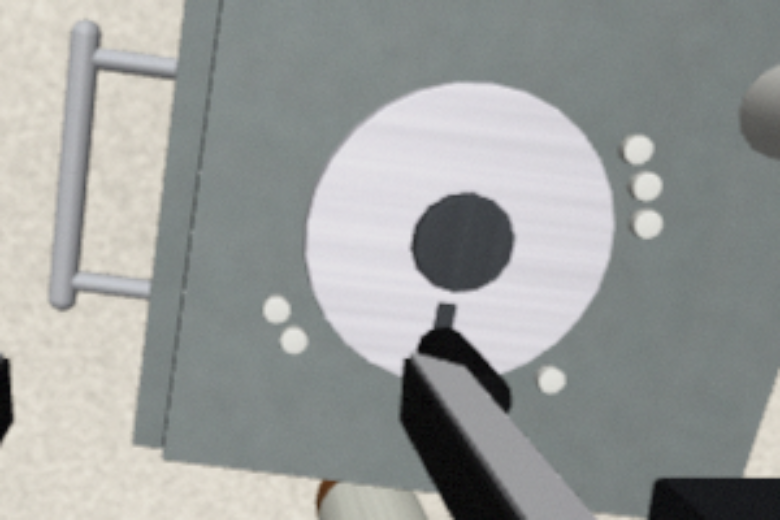

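```bash
python3 -m crank '[{"twist":7.57,"tx":-1.5,"ty":1},{"grip":0.5},{"grip":0.5}]'
python3 - <<'E'
from h import *
s=snapw(); cv2.imwrite('pics/w2.png',s['frame'][:,:,::-1]); print(get_obs()['ee_rot'],get_obs()['tool_pos'])
r=cams.outline_of(s,"handle"); print([(a['conf'],a['centre'],a['region'].sum()) for a in r])
E
```

```text
[3.14145885e+00 1.40238838e-05 1.57081675e+00] [5.50029618e-01 9.53835758e-08 2.16520004e-01]
[(0.81, [376.5, 232.7], np.int64(382))]invalid input at $[0]: expected keys tx, ty, tz, twist, grip
```

View pics/w2.png

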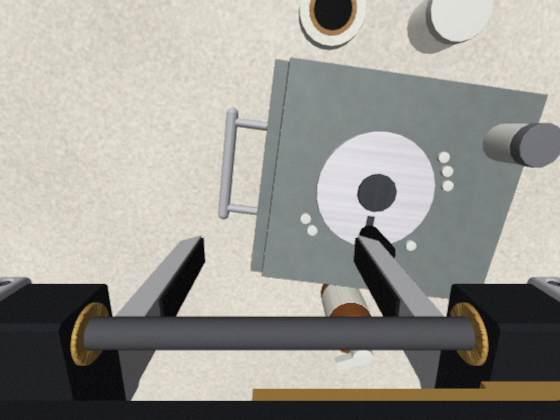

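The move was refused because every row needs all five keys, so the view is unchanged.

```bash
python3 -m crank '[{"tx":0,"ty":2,"tz":-1,"twist":7.57,"grip":0.5},{"tx":0,"ty":2,"tz":0,"twist":0,"grip":0.5},{"tx":-2,"ty":0,"tz":0,"twist":0,"grip":0.5},{"tx":0,"ty":0,"tz":0,"twist":0,"grip":0.5}]'
python3 - <<'E'
from h import *
s=snapw(); cv2.imwrite('pics/w3.png',s['frame'][:,:,::-1]); print(get_obs()['ee_rot'],get_obs()['tool_pos'])
r=cams.outline_of(s,"handle"); print([(a['conf'],a['centre'],a['region'].sum()) for a in r])
E
```

```text
time: 1.15
tool_pos: [0.5866, -0.024, 0.2262]
ee_rot: [-3.141, 0.0, 1.436]
wrist_force: [-0.1, 0.8, -0.0]
width: 0.0578
[-3.14101592e+00 -1.74090377e-04  1.43705233e+00] [ 0.58655037 -0.02328529  0.22640469]
[(0.81, [329.7, 206.7], np.int64(682))]
```

View pics/w3.png

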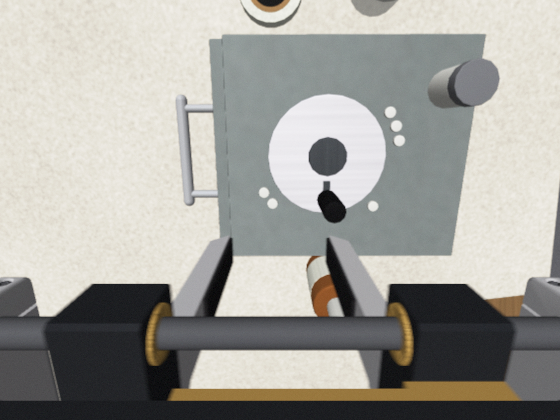

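The view is now square to the box. The hub is at (328,156) and the post runs from about (326,197) to its top at (334,208). The studs are clear of the fingers.

Run:
```python
from h import *
from scipy.optimize import least_squares
s=snapw(); g=s['frame'].min(axis=2)
u={'one':(373,206),'pa':(264,193),'pb':(272.5,203),'ta':(390.5,113),'tb':(396.5,126),'tc':(400,141)}
P={}
for k,v in u.items():
    w=(np.hypot(*(np.indices(g.shape)-np.array([v[1],v[0]])[:,None,None]))<7)&(g>150)
    yy,xx=np.nonzero(w); P[k]=atz(s,(xx.mean(),yy.mean()),0.1145)
da=13/66/2
ang={'one':-.8,'pa':-2.5,'pb':-2.5,'ta':.4,'tb':.4,'tc':.4}
off={'one':0,'pa':-da,'pb':da,'ta':2*da,'tb':0,'tc':-2*da}
def f(p): return np.concatenate([p[:2]+p[3]*np.array([np.cos(p[2]+ang[k]+off[k]),np.sin(p[2]+ang[k]+off[k])])-P[k][:2] for k in P])
r=least_squares(f,[.63,.02,-.1,.066]); p=r.x; print(p,abs(r.fun*1000).max())
r=cams.outline_of(s,"handle")[0]['region']
# fit post angle: project post cylinder, maximise IoU
def proj(X):
    Ti=np.linalg.inv(s['c2w']); c=(Ti[:3,:3]@X.T).T+Ti[:3,3]; q=(s['intrinsics']@c.T).T; return q[:,:2]/q[:,2:]
best=[]
for th in np.arange(-2.1,-1.1,.02):
    c=p[:2]+.038*np.array([np.cos(p[2]+th),np.sin(p[2]+th)])
    a=np.linspace(0,2*np.pi,40); X=[np.r_[c+.009*np.array([np.cos(t),np.sin(t)]),z] for z in(.123,.168) for t in a]
    hull=cv2.convexHull(proj(np.array(X)).astype(np.float32)).astype(np.int32)
    m=np.zeros(g.shape,np.uint8); cv2.fillPoly(m,[hull],1)
    best.append(((m.astype(bool)&r).sum()/(m.astype(bool)|r).sum(),th))
print(sorted(best)[-6:])
th=max(best)[1]
o=get_obs(); R=Ro.from_euler('xyz',o['ee_rot']).as_matrix()
c=p[:2]+.038*np.array([np.cos(p[2]+th),np.sin(p[2]+th)])
print('handle',c,'yaw err deg',np.degrees(p[2]-(o['ee_rot'][2]-np.pi/2)),'move tool cm',R.T@(np.r_[c,.143]-o['tool_pos'])*100)
```

```text
[ 0.63439486  0.01825605 -0.1324967   0.06582827] 0.23568107896285856
[(np.float64(0.744578313253012), np.float64(-1.6199999999999997)), (np.float64(0.8024691358024691), np.float64(-1.5999999999999996)), (np.float64(0.8124223602484472), np.float64(-1.5199999999999996)), (np.float64(0.8585987261146497), np.float64(-1.5399999999999996)), (np.float64(0.8788659793814433), np.float64(-1.5799999999999996)), (np.float64(0.9136125654450262), np.float64(-1.5599999999999996))]
handle [ 0.62978165 -0.01946288] yaw err deg -0.013522273177335202 move tool cm [0.85508306 4.22711336 8.36842974]
```

```bash
python3 -m crank '[{"tx":0.86,"ty":4.2,"tz":0,"twist":0,"grip":0.5},{"tx":0,"ty":0,"tz":0,"twist":0,"grip":0.5},{"tx":0,"ty":0,"tz":4,"twist":0,"grip":0.5},{"tx":0,"ty":0,"tz":4.3,"twist":0,"grip":0.5},{"tx":0,"ty":0,"tz":0,"twist":0,"grip":0.5}]'
python3 - <<'E'
from h import *
s=snapw(); cv2.imwrite('pics/w4.png',s['frame'][:,:,::-1]); print(get_obs()['tool_pos'])
s=cams.snapshot("side"); cv2.imwrite('pics/s4.png',cv2.resize(s['frame'][100:300,150:350],None,fx=3,fy=3)[:,:,::-1])
E
```

```text
time: 1.98
tool_pos: [0.6266, -0.0189, 0.1394]
ee_rot: [-3.132, 0.0, 1.439]
wrist_force: [-0.5, 0.5, -0.2]
width: 0.0468
[ 0.62849193 -0.01915904  0.1426563 ]
```

View pics/w4.png

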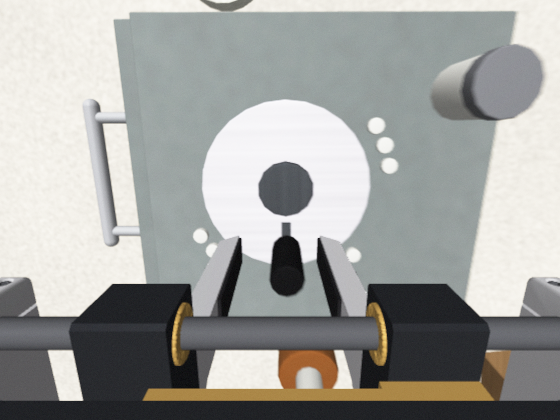

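View pics/s4.png

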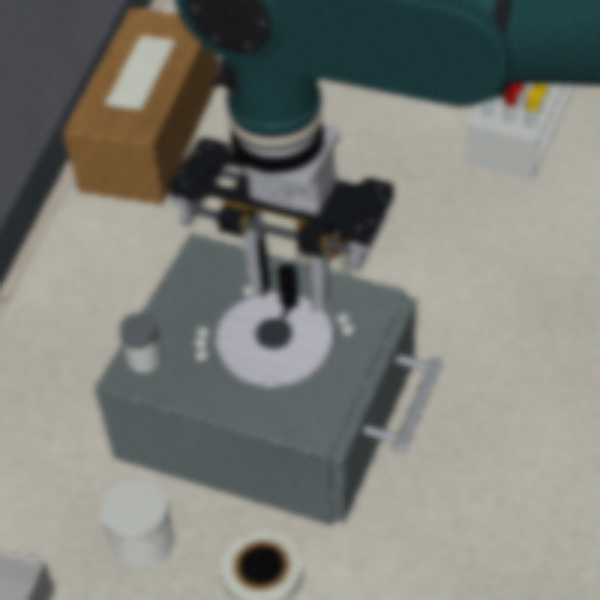

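The post stands between the open fingers, at about (287,265) in the wrist view, with the tips clear of the hub. I'll close on it and make a short gentle test turn anticlockwise.

```bash
python3 -m crank '[{"tx":0,"ty":0,"tz":0,"twist":0,"grip":0},{"tx":0,"ty":0,"tz":0,"twist":0,"grip":0},{"tx":0,"ty":0,"tz":0,"twist":0,"grip":0},{"tx":0,"ty":0,"tz":0,"twist":0,"grip":0}]'; python3 -m crank '[{"tx":0.03,"ty":0.5,"tz":0,"twist":0,"grip":0},{"tx":0.1,"ty":0.48,"tz":0,"twist":0,"grip":0},{"tx":0,"ty":0,"tz":0,"twist":0,"grip":0}]'
```

```text
time: 2.58
tool_pos: [0.6304, -0.0196, 0.1444]
ee_rot: [3.14, 0.0, 1.439]
wrist_force: [-0.3, 0.1, 1.8]
width: 0.0177
time: 2.95
tool_pos: [0.6408, -0.0194, 0.1443]
ee_rot: [3.14, -0.0, 1.439]
wrist_force: [-1.8, -0.5, 4.3]
width: 0.0175
```

```bash
python3 -m crank '[{"tx":0.38,"ty":0.92,"tz":0,"twist":0,"grip":0},{"tx":0.6,"ty":0.79,"tz":0,"twist":0,"grip":0},{"tx":0.79,"ty":0.6,"tz":0,"twist":0,"grip":0},{"tx":0.92,"ty":0.38,"tz":0,"twist":0,"grip":0},{"tx":0.98,"ty":0.13,"tz":0,"twist":0,"grip":0},{"tx":0,"ty":0,"tz":0,"twist":0,"grip":0}]'
cat > ang.py <<'E'
from h import *
o=get_obs(); c=np.array([.6344,.0182]); d=np.array(o['tool_pos'])[:2]-c
a=np.arctan2(d[1],d[0])+.1325; F=np.array(o['wrist_force']); F2=Ro.from_euler('z',.1325).apply(F)
t=np.array([-np.sin(a),np.cos(a)])
print('t',o['time'],'ang deg',round(np.degrees(a),1),'r mm',round(np.hypot(*d)*1000,1),'z',round(o['tool_pos'][2],4),'Ftan',round(F2[:2]@t,1),'Frad',round(F2[:2]@[np.cos(a),np.sin(a)],1),'Fz',round(F[2],1),'w',round(o['width'],4))
E
python3 ang.py
```

```text
time: 3.7
tool_pos: [0.6727, 0.0129, 0.1442]
ee_rot: [-3.141, 0.002, 1.439]
wrist_force: [-2.6, -1.0, 6.4]
width: 0.0175
t 3.7 ang deg -0.3 r mm 38.6 z 0.1442 Ftan -1.4 Frad -2.4 Fz 6.4 w 0.0175
```

```bash
python3 -m crank '[{"tx":0.98,"ty":-0.13,"tz":0,"twist":0,"grip":0},{"tx":0.92,"ty":-0.38,"tz":0,"twist":0,"grip":0},{"tx":0.79,"ty":-0.6,"tz":0,"twist":0,"grip":0},{"tx":0.6,"ty":-0.79,"tz":0,"twist":0,"grip":0},{"tx":0.38,"ty":-0.92,"tz":0,"twist":0,"grip":0},{"tx":0.13,"ty":-0.98,"tz":0,"twist":0,"grip":0},{"tx":0,"ty":0,"tz":0,"twist":0,"grip":0}]'; python3 ang.py
python3 - <<'E'
from h import *
s=snapw(); cv2.imwrite('pics/w5.png',s['frame'][:,:,::-1])
E
```

```text
time: 4.58
tool_pos: [0.6397, 0.0562, 0.1442]
ee_rot: [3.141, -0.0, 1.439]
wrist_force: [0.1, -2.5, 6.9]
width: 0.0176
t 4.575 ang deg 89.7 r mm 38.3 z 0.1442 Ftan -0.4 Frad -2.4 Fz 6.9 w 0.0176
```

View pics/w5.png

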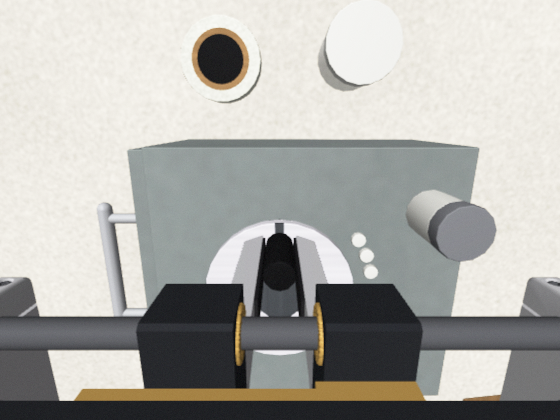

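The post is held, at about (280,262), and the dial has followed round to 90°. Forces are small, so I'll continue anticlockwise.

```bash
python3 -m crank '[{"tx":-0.13,"ty":-0.98,"tz":0,"twist":0,"grip":0},{"tx":-0.38,"ty":-0.92,"tz":0,"twist":0,"grip":0},{"tx":-0.6,"ty":-0.79,"tz":0,"twist":0,"grip":0},{"tx":-0.79,"ty":-0.6,"tz":0,"twist":0,"grip":0},{"tx":-0.92,"ty":-0.38,"tz":0,"twist":0,"grip":0},{"tx":-0.98,"ty":-0.13,"tz":0,"twist":0,"grip":0},{"tx":-0.98,"ty":0.13,"tz":0,"twist":0,"grip":0},{"tx":-0.92,"ty":0.38,"tz":0,"twist":0,"grip":0},{"tx":-0.79,"ty":0.6,"tz":0,"twist":0,"grip":0},{"tx":-0.6,"ty":0.79,"tz":0,"twist":0,"grip":0},{"tx":-0.38,"ty":0.92,"tz":0,"twist":0,"grip":0},{"tx":-0.13,"ty":0.98,"tz":0,"twist":0,"grip":0}]'; python3 ang.py
```

```text
time: 6.12
tool_pos: [0.6269, -0.0191, 0.1441]
ee_rot: [-3.134, -0.0, 1.439]
wrist_force: [-6.2, -1.1, 9.6]
width: 0.0176
t 6.125 ang deg -93.8 r mm 38.0 z 0.1441 Ftan -5.9 Frad 2.3 Fz 9.6 w 0.0176
```

```bash
python3 -m crank '[{"tx":0.13,"ty":0.98,"tz":0,"twist":0,"grip":0},{"tx":0.38,"ty":0.92,"tz":0,"twist":0,"grip":0},{"tx":0.23,"ty":0.33,"tz":0,"twist":0,"grip":0},{"tx":0.24,"ty":0.31,"tz":0,"twist":0,"grip":0},{"tx":0,"ty":0,"tz":0,"twist":0,"grip":0},{"tx":0,"ty":0,"tz":0,"twist":0,"grip":0}]'; python3 ang.py;  python3 ang.py
```

```text
time: 6.88
tool_pos: [0.6549, -0.0141, 0.1442]
ee_rot: [-3.139, 0.002, 1.438]
wrist_force: [-2.2, -3.8, 8.1]
width: 0.0174
t 6.875 ang deg -50.0 r mm 38.3 z 0.1442 Ftan -3.9 Frad 2.0 Fz 8.1 w 0.0174
t 6.875 ang deg -50.0 r mm 38.3 z 0.1442 Ftan -3.9 Frad 2.0 Fz 8.1 w 0.0174
```

```bash
python3 -m crank '[{"tx":0.14,"ty":0.15,"tz":0,"twist":0,"grip":0},{"tx":0,"ty":0,"tz":0,"twist":0,"grip":0},{"tx":0,"ty":0,"tz":0,"twist":0,"grip":0}]'; python3 ang.py
python3 - <<'E'
from h import *
s=snapw(); cv2.imwrite('pics/w6.png',s['frame'][:,:,::-1])
E
```

```text
time: 7.25
tool_pos: [0.6565, -0.013, 0.1442]
ee_rot: [-3.139, 0.002, 1.438]
wrist_force: [-3.0, -4.3, 9.3]
width: 0.0174
t 7.25 ang deg -47.0 r mm 38.3 z 0.1442 Ftan -5.0 Frad 1.8 Fz 9.3 w 0.0174
```

View pics/w6.png

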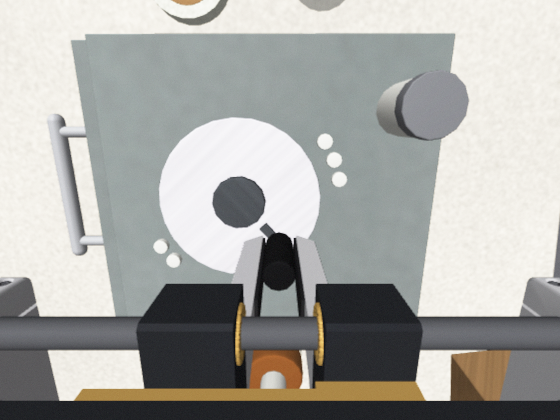

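The index points at the single stud on the second arrival: the dial reads about 313 to 314°. Now clockwise.

```bash
python3 -m crank '[{"tx":-0.27,"ty":-0.41,"tz":0,"twist":0,"grip":0},{"tx":-0.33,"ty":-0.38,"tz":0,"twist":0,"grip":0},{"tx":-0.38,"ty":-0.92,"tz":0,"twist":0,"grip":0},{"tx":-0.13,"ty":-0.98,"tz":0,"twist":0,"grip":0},{"tx":0.13,"ty":-0.98,"tz":0,"twist":0,"grip":0},{"tx":0.38,"ty":-0.92,"tz":0,"twist":0,"grip":0},{"tx":0.6,"ty":-0.79,"tz":0,"twist":0,"grip":0},{"tx":0.79,"ty":-0.6,"tz":0,"twist":0,"grip":0},{"tx":0.92,"ty":-0.38,"tz":0,"twist":0,"grip":0},{"tx":0.98,"ty":-0.13,"tz":0,"twist":0,"grip":0},{"tx":0.98,"ty":0.13,"tz":0,"twist":0,"grip":0}]'; python3 ang.py
```

```text
time: 8.68
tool_pos: [0.5996, 0.0331, 0.1442]
ee_rot: [3.141, 0.0, 1.439]
wrist_force: [1.0, -2.1, 6.2]
width: 0.0176
t 8.675 ang deg 164.4 r mm 37.9 z 0.1442 Ftan 1.5 Frad -1.7 Fz 6.2 w 0.0176
```

```bash
python3 -m crank '[{"tx":0.92,"ty":0.38,"tz":0,"twist":0,"grip":0},{"tx":0.79,"ty":0.6,"tz":0,"twist":0,"grip":0},{"tx":0.6,"ty":0.79,"tz":0,"twist":0,"grip":0},{"tx":0.38,"ty":0.92,"tz":0,"twist":0,"grip":0},{"tx":0.13,"ty":0.98,"tz":0,"twist":0,"grip":0},{"tx":-0.13,"ty":0.98,"tz":0,"twist":0,"grip":0},{"tx":-0.38,"ty":0.92,"tz":0,"twist":0,"grip":0},{"tx":-0.6,"ty":0.79,"tz":0,"twist":0,"grip":0},{"tx":-0.79,"ty":0.6,"tz":0,"twist":0,"grip":0},{"tx":-0.92,"ty":0.38,"tz":0,"twist":0,"grip":0},{"tx":-0.98,"ty":0.13,"tz":0,"twist":0,"grip":0},{"tx":-0.98,"ty":-0.13,"tz":0,"twist":0,"grip":0}]'; python3 ang.py
```

```text
time: 10.18
tool_pos: [0.6711, 0.007, 0.1443]
ee_rot: [3.139, -0.007, 1.441]
wrist_force: [4.0, 4.6, 5.7]
width: 0.0174
t 10.175 ang deg -9.3 r mm 38.4 z 0.1443 Ftan 5.6 Frad 2.5 Fz 5.7 w 0.0174
```

```bash
python3 -m crank '[{"tx":-0.92,"ty":-0.38,"tz":0,"twist":0,"grip":0},{"tx":-0.79,"ty":-0.6,"tz":0,"twist":0,"grip":0},{"tx":-0.6,"ty":-0.79,"tz":0,"twist":0,"grip":0},{"tx":-0.38,"ty":-0.92,"tz":0,"twist":0,"grip":0},{"tx":-0.13,"ty":-0.98,"tz":0,"twist":0,"grip":0},{"tx":0.13,"ty":-0.98,"tz":0,"twist":0,"grip":0},{"tx":0.38,"ty":-0.92,"tz":0,"twist":0,"grip":0},{"tx":0.28,"ty":-0.41,"tz":0,"twist":0,"grip":0},{"tx":0.32,"ty":-0.38,"tz":0,"twist":0,"grip":0},{"tx":0.34,"ty":-0.31,"tz":0,"twist":0,"grip":0},{"tx":0,"ty":0,"tz":0,"twist":0,"grip":0},{"tx":0,"ty":0,"tz":0,"twist":0,"grip":0}]'; python3 ang.py
```

```text
time: 11.68
tool_pos: [0.6022, -0.0015, 0.1442]
ee_rot: [3.141, 0.001, 1.438]
wrist_force: [0.3, -3.9, 7.4]
width: 0.0171
t 11.675 ang deg -141.0 r mm 37.8 z 0.1442 Ftan 3.5 Frad 1.7 Fz 7.4 w 0.0171
```

Dial is at about -2.44 rad, so it stands at the pair on the second arrival. Now anticlockwise, stopping short of the catch window at about -22°.

```bash
python3 -m crank '[{"tx":-0.34,"ty":0.31,"tz":0,"twist":0,"grip":0},{"tx":-0.6,"ty":0.79,"tz":0,"twist":0,"grip":0},{"tx":-0.38,"ty":0.92,"tz":0,"twist":0,"grip":0},{"tx":-0.13,"ty":0.98,"tz":0,"twist":0,"grip":0},{"tx":0.13,"ty":0.98,"tz":0,"twist":0,"grip":0},{"tx":0.38,"ty":0.92,"tz":0,"twist":0,"grip":0},{"tx":0.6,"ty":0.79,"tz":0,"twist":0,"grip":0},{"tx":0.39,"ty":0.32,"tz":0,"twist":0,"grip":0},{"tx":0.4,"ty":0.28,"tz":0,"twist":0,"grip":0},{"tx":0.45,"ty":0.22,"tz":0,"twist":0,"grip":0},{"tx":0,"ty":0,"tz":0,"twist":0,"grip":0},{"tx":0,"ty":0,"tz":0,"twist":0,"grip":0}]'; python3 ang.py
```

```text
time: 13.18
tool_pos: [0.6675, -0.0012, 0.1442]
ee_rot: [-3.141, 0.001, 1.438]
wrist_force: [0.2, -3.5, 6.5]
width: 0.0178
t 13.175 ang deg -22.7 r mm 38.4 z 0.1442 Ftan -2.9 Frad 1.9 Fz 6.5 w 0.0178
```

```bash
python3 -m crank '[{"tx":0.25,"ty":0.09,"tz":0,"twist":0,"grip":0},{"tx":0.25,"ty":0.08,"tz":0,"twist":0,"grip":0},{"tx":0.26,"ty":0.06,"tz":0,"twist":0,"grip":0},{"tx":0.13,"ty":0.02,"tz":0,"twist":0,"grip":0},{"tx":0.13,"ty":0.02,"tz":0,"twist":0,"grip":0},{"tx":0,"ty":0,"tz":0,"twist":0,"grip":0}]'; python3 ang.py
python3 -m crank '[{"tx":0.13,"ty":0.01,"tz":0,"twist":0,"grip":0},{"tx":0.13,"ty":0.01,"tz":0,"twist":0,"grip":0},{"tx":0,"ty":0,"tz":0,"twist":0,"grip":0}]'; python3 ang.py
```

```text
time: 13.92
tool_pos: [0.6716, 0.0085, 0.1442]
ee_rot: [-3.142, 0.001, 1.438]
wrist_force: [0.5, -3.5, 7.1]
width: 0.0176
t 13.925 ang deg -7.1 r mm 38.4 z 0.1442 Ftan -3.2 Frad 1.4 Fz 7.1 w 0.0176
time: 14.3
tool_pos: [0.6721, 0.0108, 0.1442]
ee_rot: [-3.142, 0.001, 1.438]
wrist_force: [0.8, -3.1, 8.0]
width: 0.0175
t 14.3 ang deg -3.5 r mm 38.5 z 0.1442 Ftan -2.9 Frad 1.4 Fz 8.0 w 0.0175
```

```bash
python3 -m crank '[{"tx":0.13,"ty":0,"tz":0,"twist":0,"grip":0},{"tx":0.13,"ty":0,"tz":0,"twist":0,"grip":0},{"tx":0,"ty":0,"tz":0,"twist":0,"grip":0}]'; python3 ang.py
```

```text
time: 14.68
tool_pos: [0.6725, 0.0132, 0.1442]
ee_rot: [3.141, 0.002, 1.438]
wrist_force: [0.8, -3.9, 7.6]
width: 0.0176
t 14.675 ang deg 0.1 r mm 38.5 z 0.1442 Ftan -3.8 Frad 1.3 Fz 7.6 w 0.0176
```

```bash
python3 -m crank '[{"tx":0.13,"ty":-0.01,"tz":0,"twist":0,"grip":0},{"tx":0.13,"ty":-0.01,"tz":0,"twist":0,"grip":0},{"tx":0,"ty":0,"tz":0,"twist":0,"grip":0}]'; python3 ang.py
```

```text
time: 15.05
tool_pos: [0.6728, 0.0162, 0.1442]
ee_rot: [3.141, 0.001, 1.438]
wrist_force: [1.4, -3.5, 7.2]
width: 0.0177
t 15.05 ang deg 4.6 r mm 38.5 z 0.1442 Ftan -3.4 Frad 1.6 Fz 7.2 w 0.0177
```

```bash
python3 -m crank '[{"tx":0.13,"ty":-0.02,"tz":0,"twist":0,"grip":0},{"tx":0.13,"ty":-0.02,"tz":0,"twist":0,"grip":0},{"tx":0,"ty":0,"tz":0,"twist":0,"grip":0}]'; python3 ang.py
```

```text
time: 15.42
tool_pos: [0.6729, 0.019, 0.1443]
ee_rot: [3.141, 0.001, 1.438]
wrist_force: [1.9, -2.2, 6.8]
width: 0.0173
t 15.425 ang deg 8.7 r mm 38.5 z 0.1443 Ftan -2.3 Frad 1.9 Fz 6.8 w 0.0173
```

```bash
python3 -m crank '[{"tx":0.13,"ty":-0.03,"tz":0,"twist":0,"grip":0},{"tx":0.13,"ty":-0.03,"tz":0,"twist":0,"grip":0},{"tx":0,"ty":0,"tz":0,"twist":0,"grip":0}]'; python3 ang.py
```

```text
time: 15.8
tool_pos: [0.6726, 0.0229, 0.1442]
ee_rot: [3.141, -0.002, 1.439]
wrist_force: [1.5, -0.2, 7.4]
width: 0.0177
t 15.8 ang deg 14.7 r mm 38.5 z 0.1442 Ftan -0.4 Frad 1.4 Fz 7.4 w 0.0177
```

```bash
python3 -m crank '[{"tx":0,"ty":0,"tz":0,"twist":0,"grip":0}]'; python3 ang.py; python3 -m crank '[{"tx":0.13,"ty":-0.04,"tz":0,"twist":0,"grip":0},{"tx":0,"ty":0,"tz":0,"twist":0,"grip":0}]'; python3 ang.py
```

```text
time: 15.92
tool_pos: [0.6726, 0.0229, 0.1442]
ee_rot: [3.141, -0.002, 1.439]
wrist_force: [3.0, -0.5, 6.4]
width: 0.0177
t 15.925 ang deg 14.6 r mm 38.5 z 0.1442 Ftan -0.8 Frad 2.9 Fz 6.4 w 0.0177
time: 16.18
tool_pos: [0.6725, 0.0236, 0.1443]
ee_rot: [3.141, -0.0, 1.439]
wrist_force: [1.5, -1.3, 6.6]
width: 0.0176
t 16.175 ang deg 15.7 r mm 38.5 z 0.1443 Ftan -1.5 Frad 1.3 Fz 6.6 w 0.0176
```

```bash
python3 -m crank '[{"tx":0.13,"ty":-0.04,"tz":0,"twist":0,"grip":0},{"tx":0,"ty":0,"tz":0,"twist":0,"grip":0}]'; python3 ang.py
```

```text
time: 16.42
tool_pos: [0.6724, 0.0243, 0.1443]
ee_rot: [3.14, 0.001, 1.438]
wrist_force: [1.6, -3.0, 6.6]
width: 0.0175
t 16.425 ang deg 16.8 r mm 38.5 z 0.1443 Ftan -3.2 Frad 1.1 Fz 6.6 w 0.0175
```

```bash
python3 -m crank '[{"tx":0.12,"ty":-0.04,"tz":0,"twist":0,"grip":0},{"tx":0,"ty":0,"tz":0,"twist":0,"grip":0}]'; python3 ang.py
```

```text
time: 16.68
tool_pos: [0.6723, 0.0249, 0.1443]
ee_rot: [3.14, 0.002, 1.438]
wrist_force: [2.2, -4.2, 7.3]
width: 0.0177
t 16.675 ang deg 17.6 r mm 38.5 z 0.1443 Ftan -4.5 Frad 1.5 Fz 7.3 w 0.0177
```

```bash
python3 -m crank '[{"tx":0.12,"ty":-0.04,"tz":0,"twist":0,"grip":0},{"tx":0,"ty":0,"tz":0,"twist":0,"grip":0}]'; python3 ang.py
```

```text
time: 16.92
tool_pos: [0.6722, 0.0255, 0.1443]
ee_rot: [3.14, 0.003, 1.437]
wrist_force: [2.3, -4.9, 6.4]
width: 0.0172
t 16.925 ang deg 18.6 r mm 38.5 z 0.1443 Ftan -5.2 Frad 1.3 Fz 6.4 w 0.0172
```

```bash
python3 -m crank '[{"tx":0.12,"ty":-0.05,"tz":0,"twist":0,"grip":0},{"tx":0,"ty":0,"tz":0,"twist":0,"grip":0}]'; python3 ang.py
```

```text
time: 17.18
tool_pos: [0.672, 0.0261, 0.1443]
ee_rot: [3.139, 0.004, 1.437]
wrist_force: [2.7, -5.7, 6.3]
width: 0.0177
t 17.175 ang deg 19.5 r mm 38.5 z 0.1443 Ftan -6.1 Frad 1.5 Fz 6.3 w 0.0177
```

```bash
python3 -m crank '[{"tx":0.12,"ty":-0.05,"tz":0,"twist":0,"grip":0},{"tx":0,"ty":0,"tz":0,"twist":0,"grip":0}]'; python3 ang.py;python3 -m crank '[{"tx":0,"ty":0,"tz":0,"twist":0,"grip":0}]'; python3 ang.py
```

```text
time: 17.42
tool_pos: [0.6719, 0.0267, 0.1444]
ee_rot: [3.138, 0.005, 1.437]
wrist_force: [3.5, -7.7, 6.8]
width: 0.0172
t 17.425 ang deg 20.4 r mm 38.5 z 0.1444 Ftan -8.3 Frad 1.7 Fz 6.8 w 0.0172
time: 17.55
tool_pos: [0.6719, 0.0267, 0.1443]
ee_rot: [3.138, 0.005, 1.437]
wrist_force: [3.8, -8.1, 5.8]
width: 0.0174
t 17.55 ang deg 20.4 r mm 38.4 z 0.1443 Ftan -8.8 Frad 1.9 Fz 5.8 w 0.0174
```

The force builds to about -9 N, well above the roughly 3.5 N of running friction, with the dial hardly following, so the catch has dropped. I'll back off, check that the handle is unloaded and release it.

```bash
python3 -m crank '[{"tx":-0.24,"ty":0.1,"tz":0,"twist":0,"grip":0},{"tx":-0.24,"ty":0.08,"tz":0,"twist":0,"grip":0},{"tx":0,"ty":0,"tz":0,"twist":0,"grip":0}]'; python3 ang.py
```

```text
time: 17.92
tool_pos: [0.6724, 0.0243, 0.1443]
ee_rot: [3.141, 0.0, 1.438]
wrist_force: [2.4, -1.8, 7.2]
width: 0.0176
t 17.925 ang deg 16.7 r mm 38.5 z 0.1443 Ftan -2.1 Frad 2.0 Fz 7.2 w 0.0176
```

```bash
python3 -m crank '[{"tx":0,"ty":0,"tz":0,"twist":0,"grip":0.5},{"tx":0,"ty":0,"tz":0,"twist":0,"grip":0.5},{"tx":0,"ty":0,"tz":0,"twist":0,"grip":0.5},{"tx":0,"ty":0,"tz":-3,"twist":0,"grip":0.5},{"tx":0,"ty":0,"tz":-4,"twist":0,"grip":0.5},{"tx":0,"ty":-6,"tz":-1,"twist":0,"grip":0.5},{"tx":-1.1,"ty":-6,"tz":0,"twist":0,"grip":0.5},{"tx":-2,"ty":0,"tz":0,"twist":0,"grip":0.5},{"tx":0,"ty":0,"tz":0,"twist":0,"grip":0.5},{"tx":0,"ty":0,"tz":0,"twist":0,"grip":0.5}]'
python3 - <<'E'
from h import *
s=snapw(); cv2.imwrite('pics/w7.png',s['frame'][:,:,::-1]); print(get_obs()['ee_rot'],get_obs()['tool_pos'])
r=cams.outline_of(s,"drawer_handle"); print([(a['conf'],a['centre'],a['region'].sum()) for a in r])
E
```

```text
time: 19.18
tool_pos: [0.5505, 0.0097, 0.2237]
ee_rot: [3.141, -0.001, 1.438]
wrist_force: [0.8, -0.3, 0.9]
width: 0.0472
[ 3.14097405e+00 -5.28842044e-04  1.43850722e+00] [0.5505159  0.00989394 0.22360664]
[(0.75, [261.6, 171.8], np.int64(4160))]
```

View pics/w7.png

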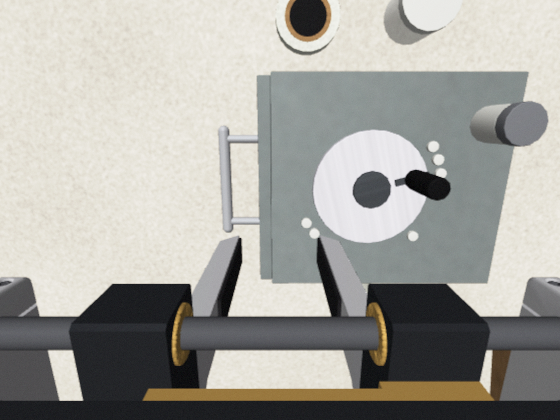

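Released. The index points a little clockwise of the three studs. The bar runs from (224,130) to (228,227).

Run:
```python
from h import *
s=snapw(); o=get_obs()
a,b=[atz(s,q,.080) for q in((224.5,127),(228.5,231))]; m=(a+b)/2
print(a,b,np.linalg.norm(a-b)); R=Ro.from_euler('xyz',o['ee_rot']).as_matrix()
f=Ro.from_euler('z',.1325)
print('box frame rel axis', f.apply(m-[.6344,.0182,0]), f.apply(atz(s,(372,190),.126)-[.6344,.0182,0]))
print('move', R.T@(np.r_[m[:2],.085]-o['tool_pos'])*100)
```

```text
[0.50703936 0.08884635 0.08      ] [ 0.49212263 -0.017728    0.08      ] 0.10761320161155706
box frame rel axis [-0.13593064 -0.00060428  0.08      ] [-5.76462644e-04  9.01644621e-05  1.26000000e-01]
move [ 1.86167483 -5.35839728 13.83762864]
```

```bash
python3 -m crank '[{"tx":0.9,"ty":-2.68,"tz":0,"twist":0,"grip":0.25},{"tx":0.96,"ty":-2.68,"tz":0,"twist":0,"grip":0.25},{"tx":0,"ty":0,"tz":4,"twist":0,"grip":0.25},{"tx":0,"ty":0,"tz":4,"twist":0,"grip":0.25},{"tx":0,"ty":0,"tz":1,"twist":0,"grip":0.25},{"tx":0,"ty":0,"tz":0,"twist":0,"grip":0.25}]'
python3 - <<'E'
from h import *
s=snapw(); cv2.imwrite('pics/w8.png',s['frame'][:,:,::-1]); print(get_obs()['tool_pos'])
E
```

```text
time: 20.08
tool_pos: [0.4988, 0.0355, 0.1335]
ee_rot: [-3.141, 0.0, 1.439]
wrist_force: [-0.1, -0.3, 0.9]
width: 0.0235
[0.49952599 0.03538869 0.13474023]
```

View pics/w8.png

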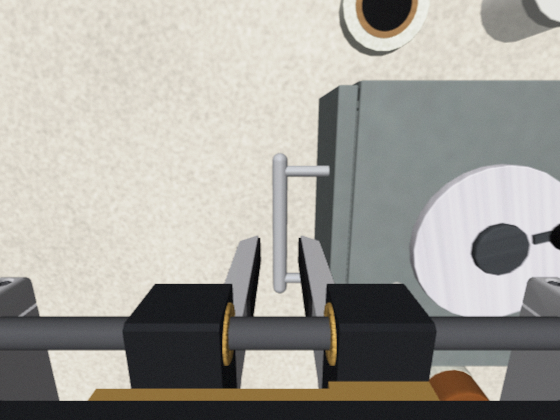

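The bar, at column 280, lies midway between the fingers (about 250 and 310). Going down to pinch it.

```bash
python3 -m crank '[{"tx":0,"ty":0,"tz":2,"twist":0,"grip":0.25},{"tx":0,"ty":0,"tz":2,"twist":0,"grip":0.25},{"tx":0,"ty":0,"tz":2,"twist":0,"grip":0.25},{"tx":0,"ty":0,"tz":0,"twist":0,"grip":0.25},{"tx":0,"ty":0,"tz":0,"twist":0,"grip":0},{"tx":0,"ty":0,"tz":0,"twist":0,"grip":0},{"tx":0,"ty":0,"tz":0,"twist":0,"grip":0}]'; python3 -m crank '[{"tx":0,"ty":-0.5,"tz":0,"twist":0,"grip":0},{"tx":0,"ty":-0.3,"tz":0,"twist":0,"grip":0},{"tx":0,"ty":0,"tz":0,"twist":0,"grip":0}]'
```

```text
time: 21.0
tool_pos: [0.4989, 0.0354, 0.0754]
ee_rot: [3.14, -0.0, 1.439]
wrist_force: [-2.3, 0.3, 6.2]
width: 0.0098
time: 21.38
tool_pos: [0.4919, 0.0363, 0.0754]
ee_rot: [3.137, -0.0, 1.439]
wrist_force: [1.5, 0.1, 6.3]
width: 0.0095
```

The drawer is free: 7 mm out with little force. I'll pull it to about 72 mm.

```bash
python3 -m crank '[{"tx":0,"ty":-0.8,"tz":0,"twist":0,"grip":0},{"tx":0,"ty":-1,"tz":0,"twist":0,"grip":0},{"tx":0,"ty":-1,"tz":0,"twist":0,"grip":0},{"tx":0,"ty":-1,"tz":0,"twist":0,"grip":0},{"tx":0,"ty":-1,"tz":0,"twist":0,"grip":0},{"tx":0,"ty":-1,"tz":0,"twist":0,"grip":0},{"tx":0,"ty":-0.7,"tz":0,"twist":0,"grip":0},{"tx":0,"ty":0,"tz":0,"twist":0,"grip":0},{"tx":0,"ty":0,"tz":0,"twist":0,"grip":0}]'
```

```text
time: 22.5
tool_pos: [0.4267, 0.045, 0.0753]
ee_rot: [3.139, -0.0, 1.439]
wrist_force: [-1.6, 0.4, 9.1]
width: 0.0098
```

```bash
python3 -m crank '[{"tx":0,"ty":0,"tz":0,"twist":0,"grip":0.25},{"tx":0,"ty":0,"tz":0,"twist":0,"grip":0.25},{"tx":0,"ty":0,"tz":0,"twist":0,"grip":0.25},{"tx":0,"ty":0,"tz":-2,"twist":0,"grip":0.25},{"tx":0,"ty":0,"tz":-4,"twist":0,"grip":0.25},{"tx":0,"ty":0,"tz":-4,"twist":0,"grip":0.25},{"tx":0,"ty":0,"tz":-4,"twist":0,"grip":0.25},{"tx":0,"ty":0,"tz":0,"twist":0,"grip":0.25},{"tx":0,"ty":0,"tz":0,"twist":0,"grip":0.25}]'
python3 - <<'E'
from h import *
s=snapw(); cv2.imwrite('pics/w9.png',s['frame'][:,:,::-1])
a=cams.snapshot("side"); cv2.imwrite('pics/s9.png',a['frame'][:,:,::-1])
E
```

```text
time: 23.62
tool_pos: [0.4255, 0.045, 0.2122]
ee_rot: [-3.14, 0.0, 1.439]
wrist_force: [0.3, 0.4, -0.1]
width: 0.0233
```

View pics/w9.png

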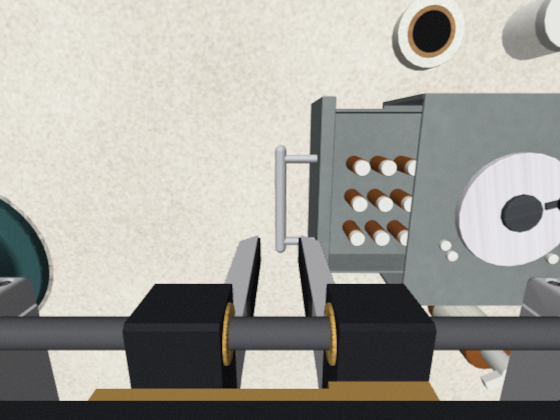

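View pics/s9.png

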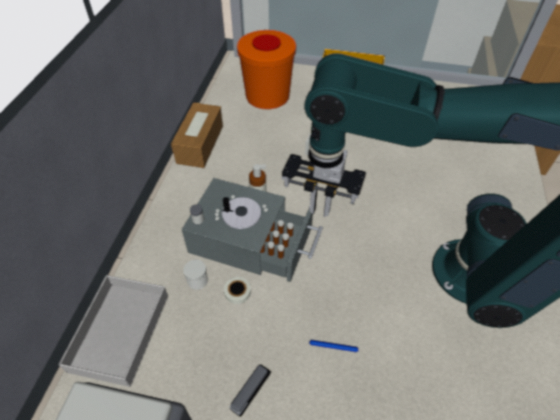

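The drawer stands open with the vials showing, and the bar at (280,198) is free of the fingers. In the side view the jar (197,213), cup (196,272), tape (237,289), marker and stapler sit where they did at the start. I'm handing in the job.

```bash
python3 -c "
from bench import ticket; print(ticket.close_job())"
```

```text
the job is handed in; nothing more can be done
None
```

The lockbox is unlocked, the drawer is about 73 mm out, and I handed the job in at about 24 s of the 72 s allowed. No verdict was reported.

- **First number:** I turned the dial anticlockwise past the single stud and stopped at it the second time. The handle measured -47° (stud at -45.8°).
- **Second number:** I turned clockwise past the pair and stopped there the second time. The handle measured -141° (pair at -143.2°).
- **Catch:** I then turned slowly anticlockwise. From about 15° the handle came up solid, with the sideways force rising from about 3 N to about 9 N, below the 14 N limit. I backed off and let go. I did not check that the dial was also solid clockwise, but the drawer sliding freely shows the catch had dropped.
- **Drawer:** The distance is taken from the tool's travel while gripping the bar. After release, the pictures show the drawer still out, the fingers clear of the bar, and the loose things in view where they were at the start.

Three readings were off:

- **Refused call:** My first move call was refused for missing keys, so nothing moved.
- **Upward force:** The wrist showed a steady 6–9 N upward force whenever the gripper held something; I found no cause.
- **Bar position:** The bar measured about 11 mm further forward than the stated sizes suggest, probably because the drawer's face stands proud of the box. I used the measured position and the grasp worked.

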